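Stand the slumped book back up and close the row

ROBOT

A 6-joint arm with a two-finger parallel gripper is mounted at the origin on the work surface. World frame = base frame: x ahead of the robot, y to its left, z up, the work surface at z = 0. Lengths are in m, angles in rad, forces in N, time in s.
With the tool pointing down it reaches from about 0.375 to 0.9 m from the base axis. Payload 3.1 kg.
Tool frame: the origin (TCP) lies on the centre line of the jaws, within the pads' length; the fingertips stand robot.nose_length ahead of it and the grasp point (between the pads) lies 6 mm ahead of it (robot.nose_length is the distance from the TCP to the fingertips, in m); z points along the fingers, y is the line along which they close (so a half turn about z gives the same grasp; the last joint's range is limited). The gripper opens to 87 mm and grips with 3 to 60 N. Pads are 19 mm wide; open, the fingers measure 117 mm over their backs; the gripper's body (75 mm by 190 mm) begins 51 mm behind the grasp point.
Start: joints at [-1.389, 0.527, 1.433, -0, 1.181, -0.178], TCP at [0.22, -0.585, 0.248] pointing down, gripper open.
Joint ranges: [-3.08, 3.08], [-0.75, 2.2], [0.22, 2.44], [-1.43, 4.57], [0, 2.65], [-2.85, 2.85]. Speed limits (rad/s): [2.79, 2.79, 3.14, 3.14, 3.14, 3.14].

INTERFACE

Orientations are given as a unit quaternion [x, y, z, w].
In Python, from rig import robot gives the robot as it stands.
- The arm moves only by the shell command python3 -m crank 'ROWS' [FORCE]. ROWS is JSON, one flat list of numbers, 7 for each row, row after row: the shift along the tool's x, y, z in mm, then the turn, a rotation vector about the tool's x, y, z in degrees, then the closure in counts, from 0 (fully open) to 255 (shut). In form: [x, y, z, ax, ay, az, fingers, x, y, z, ax, ay, az, fingers, ...]. A call has exactly 5 rows; each row is the pose to reach, as a shift and turn from the pose commanded when the call began, along the tool's axes at that moment; what a row does not reach only later rows make up. A row lasts 1/12 s, in which the tool goes at most 41.7 mm and 7.16 degrees, less where a joint would pass 70% of its speed; a pose out of reach is approached as far as the arm can. A call with a gripper value outside its range is refused whole. The fingers move at their own pace and stop on an object; FORCE is the grip in N (left out, the last holds). Time passes only in rows, so rows that repeat a pose let the fingers close, or fill a call up. It gives the time, the measured TCP pose, the force, the opening and the grip force at its end, in the units of the state.
- robot.get_obs(): the state, without advancing time (a new reading comes with each control period).
- robot.camera(name): name is "side" or "top" or "wrist"; returns a dict with "pixels" (420x560x3 uint8, red, green, blue), "intrinsics" (3x3 intrinsics, pixels), "k1" (the pictures are not rectified: a ray, as slopes to the right and down, at radius r is drawn at 1 + k1 r^2 times it, then the intrinsics apply), "extrinsics" (4x4, takes a point from camera to world coordinates); the wrist camera has in their place "mount" (4x4, takes a point from camera to tool coordinates, whose origin is the TCP and whose axes are the flange's). Camera axes: x right, y down, z forward; pixel columns grow to the right and rows downward; lengths in m; the calibration is good to about 2 mm. A picture is of the moment at which its call begins: read the wrist's pose just before it. There is no depth.
- robot.hand_in(): hands the job in; it is judged then, once.
The state is a dict: "time": time; "q": joint angles; "joint_velocities": joint speeds; "joint_torque": joint torques, N m; "position": TCP position; "tool_rot": TCP orientation; "ft_force": force on the tool from outside, world axes, zero at the start; "moment": the same for the moment, N m; "grip_width": finger opening in m; "grip_force": force on a finger pad.
Only numpy, scipy, OpenCV 4.12 (cv2) and the standard library are available. Lean on these libraries where they do the work, as an engineer would, in place of code of your own. Each camera call takes 0.05 s, during which the arm holds its last target. There are 200 camera calls.

TASK

The blue book has slumped over onto the little house-shaped bookend. Push it back up with the fingertips until it stands upright against the row of books, and only then push the house along the desk until it is snug against the book, square and in line with the row, so that nothing can slump again. Only push: do not lift or carry anything, do not shove the book up with the house, and leave the vase, the candle and the pen pot where they are.

Things in the scene. Friction and masses are not known exactly. Their poses are not given: they have to be found in the camera images.
- row: Tight row of four books (white, terracotta, grey, white; up to 130 deep, 163 tall) and a wooden end block, fixed to the desk, 120 mm long. Origin: on the desk, middle of the foot of its open end face (plane y = 0, 160 tall, 130 wide), where the blue book belongs. y points into the row, away from the blue book and house, which lie at -y; x from spines to page edges; z up.
- book: Loose dark blue hardback: 120 deep (x), 30 thick (y, towards the row), 170 tall (z), about 0.35 kg. Origin: centre of underside. Starts leaning 33-42 deg away from the row, on its house-side lower edge, foot 5-15 mm from the row, face resting on the house's ridge and its top reaching over the house. Home against the row, the origin is 15 mm from the end face.
- book_mid (a point): Centre of the blue book, 85 mm up its z axis from the underside; 85 mm above the desk when it stands.
- house: Loose white house bookend with 45-degree terracotta roof, about 0.7 kg: 70 along x, 56 along y, walls 52 tall, ridge along y at 87. Flat gable ends face +y (to book and row) and -y. Origin: centre of underside; z up. Starts 115-135 mm from the row's end face, about square with the row; slides when pushed. Snug on the book standing home, its origin is 58 mm from the end face.
- vase: White ceramic vase, closed, 64 mm across at its widest, 105 mm tall; loose. Origin: centre of its underside. To be left alone.
- candle: Ivory candle 48 mm across on a dark wooden disc 68 mm across, 50 mm tall in all with an 8 mm wick above; loose. Origin: centre of its underside. To be left alone.
- penpot: Cork-coloured pen pot 62 mm across, 85 mm tall, with three pen stubs 30 mm above its rim; loose. Origin: centre of its underside. To be left alone.
Things that resemble listed ones, but are neither listed nor needed, are in the scene too. Leave any purple look-alike of the house alone.

How it is judged:
By the outcome, as a careful person would: the job done as asked, in the order asked, and still so for the second after the job is handed in, with the robot touching nothing.
It also fails if it takes over 48 s, if anything falls off the work surface, if the arm or the gripper's body presses on something with over 40 N, if the wrist force passes 120 N, or if a joint passes its speed limit or range.

## Working session

There is one attempt and no reset: what is moved stays moved. The work goes in short steps, Python scripts to look and compute and a shell command to move; the robot and the scene stay as the last step left them, time stands still between calls to the robot, and variables do not carry over. Pictures are saved under pics/ and viewed, at most 10 in all, crops included, and the job is handed in when it is done.

```bash
mkdir -p pics; ls
python3 - <<'E'
from rig import robot
import cv2,numpy as np
o=robot.get_obs();print(o['time'],o['position'],o['tool_rot'],o['ft_force'],o['grip_width'],robot.nose_length)
for n in('side','top'):
    c=robot.camera(n);cv2.imwrite(f'pics/{n}0.png',c['pixels'][:,:,::-1]);print(n,c['intrinsics'].tolist(),c['k1'],np.round(c['extrinsics'],4).tolist())
E
```

```text
pics
0.0 [ 0.21996051 -0.58426576  0.2465475 ] [ 9.83855556e-01  1.78960956e-01 -3.16570333e-05 -1.10440163e-03] [-0.95265978  0.36026235 -0.59298002] 0.0873625313439236 0.025
side [[415.21889287434675, 0.0, 290.1250117633109], [0.0, 415.21889287434675, 211.3091043595591], [0.0, 0.0, 1.0]] 0.009026635582061005 [[0.9746, 0.2167, -0.0566, 0.6083], [0.2239, -0.9378, 0.2654, -0.1172], [0.0044, -0.2713, -0.9625, 0.8042], [0.0, 0.0, 0.0, 1.0]]
top [[423.13566678971677, 0.0, 280.50886445257316], [0.0, 423.13566678971677, 204.38180823564372], [0.0, 0.0, 1.0]] 0.04103088694407886 [[-0.0173, -0.9973, 0.0718, 0.5212], [-0.9996, 0.0188, 0.0201, 0.1041], [-0.0214, -0.0714, -0.9972, 0.7877], [0.0, 0.0, 0.0, 1.0]]
```

View pics/side0.png

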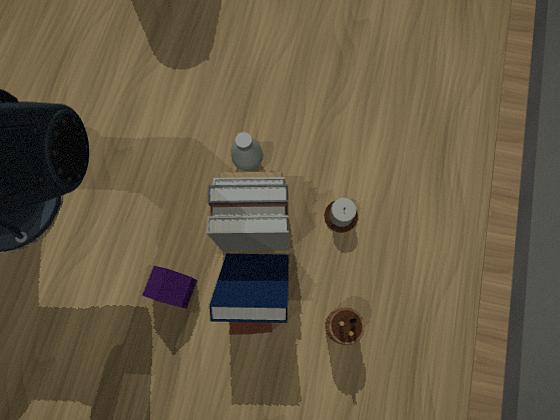

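View pics/top0.png

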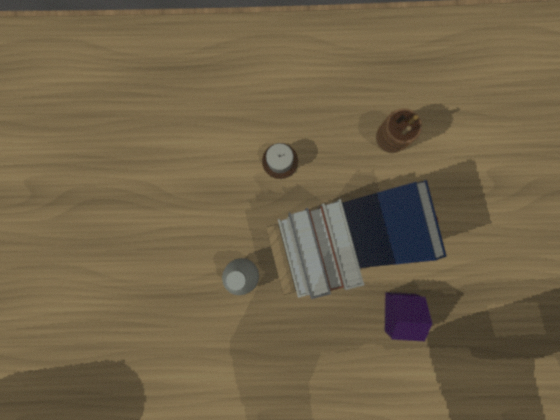

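The side view shows the vase at (246,150), the row at about (248,210), the blue book leaning at (250,288), and the house's roof just visible below it at (250,325). The purple decoy is at (170,287), the candle at (341,213) and the pen pot at (345,325). The top view shows the same things, with the row at (320,248) and the book at (395,225). I'll zoom in for the corners.

```bash
cat > h.py <<'E'
from rig import robot
import cv2,numpy as np
from scipy.spatial.transform import Rotation as R
from scipy.optimize import least_squares
def cam(n):
    if n=='wrist':
        o=robot.get_obs(); c=robot.camera(n); T=np.eye(4);T[:3,:3]=R.from_quat(o['tool_rot']).as_matrix();T[:3,3]=o['position']
        c['extrinsics']=T@c['mount']
    else: c=robot.camera(n)
    return c
def proj(c,P):
    T=np.linalg.inv(c['extrinsics']);p=np.atleast_2d(P)@T[:3,:3].T+T[:3,3]
    s=p[:,:2]/p[:,2:];s=s*(1+c['k1']*(s**2).sum(1,keepdims=True))
    K=c['intrinsics'];return s*[K[0,0],K[1,1]]+K[:2,2]
def tri(cs,uvs):
    f=lambda P:np.concatenate([proj(c,P)[0]-u for c,u in zip(cs,uvs)])
    r=least_squares(f,[.5,0,.1]);return r.x,np.abs(r.fun).max()
def onz(c,uv,z):
    r=least_squares(lambda p:proj(c,[p[0],p[1],z])[0]-uv,[.5,0]);return r.x
E
python3 - <<'E'
from h import *
import pickle
a=cam('side');b=cam('top');pickle.dump((a,b),open('c0.pkl','wb'))
i=a['pixels'][165:345,195:305,::-1];j=b['pixels'][170:305,270:455,::-1]
i=cv2.resize(i,None,fx=3.3,fy=3.3,interpolation=3);j=cv2.resize(j,None,fx=2.3,fy=2.3,interpolation=3)
o=np.zeros((600,800,3),np.uint8);o[:i.shape[0],:i.shape[1]]=i;o[:j.shape[0],370:370+j.shape[1]]=j
o=np.clip(o.astype(float)*1.6,0,255).astype(np.uint8)
cv2.imwrite('pics/z.png',o)
E
```

```text
(no output)
```

View pics/z.png

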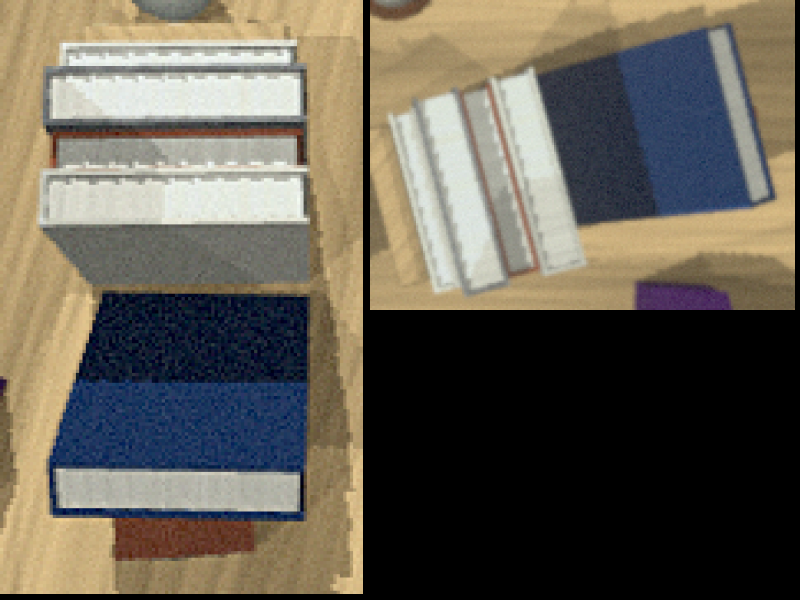

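Run:
```python
from h import *
import pickle
a,b=pickle.load(open('c0.pkl','rb'))
S=lambda x,y:np.array([195+x/3.3-.35,165+y/3.3-.35]);T=lambda x,y:np.array([270+(x-370)/2.3-.3,170+y/2.3-.3])
for n,s,t in [('rowL',(40,225),(586,264)),('rowR',(308,222),(535,68)),('bUpL',(50,468),(752,207)),('bUpR',(303,472),(708,33)),('bLoR',(303,519),(733,25)),('bLoL',(53,515),(775,200))]:
    p,e=tri((a,b),(S(*s),T(*t)));print(n,p.round(4),round(e,2))
for s in[(115,558),(254,550)]:print('house eave',onz(a,S(*s),.052).round(4))
for n,s,z in[('row foot L',(95,283),0),('footR',(308,283),0),('book foot L',(103,293),.02),('R',(308,295),.02)]:print(n,onz(a,S(*s),z).round(4))
for n,u,z in[('vase',(243,140),.105),('candle',(343,211),.05),('pot',(345,326),.085),('purp',(170,287),.06)]:print(n,onz(a,u,z).round(3))
```

```text
rowL [ 0.4471 -0.0031  0.1537] 0.59
rowR [0.5735 0.0264 0.1581] 0.78
bUpL [ 0.4814 -0.1128  0.1435] 0.7
bUpR [ 0.5966 -0.0885  0.1448] 1.51
bLoR [ 0.6021 -0.1088  0.1337] 0.95
bLoL [ 0.4852 -0.1335  0.1267] 0.99
house eave [ 0.511  -0.1486]
house eave [ 0.5813 -0.1283]
row foot L [ 0.4516 -0.0024]
footR [0.5748 0.026 ]
book foot L [ 0.4616 -0.0098]
R [0.5772 0.0156]
vase [0.452 0.189]
candle [0.661 0.114]
pot [ 0.7   -0.092]
purp [ 0.389 -0.095]
```

```bash
cat >> h.py <<'E'
O=np.array([.5115,.0117]);YAW=np.radians(13)
XR=np.array([np.cos(YAW),np.sin(YAW)]);YR=np.array([-XR[1],XR[0]])
def row(P):
    d=np.asarray(P)[:2]-O;return np.round([1e3*d@XR,1e3*d@YR,1e3*P[2]],1)
def st():
    o=robot.get_obs();M=R.from_quat(o['tool_rot']).as_matrix()
    print('t',round(o['time'],2),'row xyz',row(o['position']),'yaw(toolx)-row',np.degrees(np.arctan2(M[1,0],M[0,0])-YAW).round(2)-90,'z',M[:,2].round(3),'F(row)',np.round([o['ft_force'][:2]@XR,o['ft_force'][:2]@YR,o['ft_force'][2]],1),'w',round(o['grip_width'],4))
E
A='[30,-16,0,0,0,0,0,60,-32,0,0,0,0,0,91,-48,0,0,0,0,0,121,-64,0,0,0,0,0,151,-80,0,0,0,0,0]'
python3 -m crank '[30,-16,0,0,0,0,0,60,-32,0,0,0,0,0,91,-48,0,0,0,0,0,121,-64,0,0,0,0,0,151,-80,0,0,0,0,0]'
python3 -m crank '[30,-16,0,0,0,0,0,60,-32,0,0,0,0,0,91,-48,0,0,0,0,0,121,-64,0,0,0,0,0,151,-80,0,0,0,0,0]'
python3 -m crank '[30,-16,0,0,0,0,0,60,-32,0,0,0,0,0,91,-48,0,0,0,0,0,121,-64,0,0,0,0,0,151,-80,0,0,0,0,0]'
python3 -m crank '[0,0,0,0,0,-7,0,0,0,0,0,0,-14,0,0,0,0,0,0,-21,0,0,0,0,0,0,-28,0,0,0,0,0,0,-35,0]'
python3 -m crank '[0,0,0,0,0,-7,0,0,0,0,0,0,-14,0,0,0,0,0,0,-21,0,0,0,0,0,0,-28,0,0,0,0,0,0,-35,0]'
python3 -m crank '[0,0,0,0,0,-6,0,0,0,0,0,0,-12.4,0,0,0,0,0,0,-12.4,0,0,0,0,0,0,-12.4,0,0,0,0,0,0,-12.4,0]'
python3 - <<'E'
from h import *
st();c=cam('wrist');cv2.imwrite('pics/w1.png',c['pixels'][:,:,::-1])
import pickle;pickle.dump(c,open('w1.pkl','wb'))
E
```

```text
time: 0.62
position: [0.3339, -0.4556, 0.2474]
tool_rot: [0.984, 0.179, -0.0, -0.0]
ft_force: [0.5, 0.7, -0.2]
grip_width: 0.087
grip_force: 0.0
time: 1.03
position: [0.4473, -0.3274, 0.2475]
tool_rot: [0.984, 0.179, -0.0, -0.0]
ft_force: [0.5, -0.6, 0.8]
grip_width: 0.0868
grip_force: 0.0
time: 1.45
position: [0.5604, -0.1993, 0.2474]
tool_rot: [0.984, 0.179, -0.0, -0.0]
ft_force: [0.7, -0.7, -0.4]
grip_width: 0.0868
grip_force: 0.0
time: 1.87
position: [0.5595, -0.2005, 0.2473]
tool_rot: [0.883, 0.469, -0.0, -0.0]
ft_force: [0.6, 0.5, 0.6]
grip_width: 0.0868
grip_force: 0.0
time: 2.28
position: [0.5594, -0.2007, 0.2473]
tool_rot: [0.701, 0.713, -0.0, -0.0]
ft_force: [-0.2, -0.1, -1.1]
grip_width: 0.0871
grip_force: 0.0
time: 2.7
position: [0.5595, -0.2008, 0.2474]
tool_rot: [0.623, 0.782, 0.0, -0.0]
ft_force: [-0.4, -1.3, 0.3]
grip_width: 0.0867
grip_force: 0.0
t 2.7 row xyz [  -1.  -217.8  247.4] yaw(toolx)-row -0.12000000000000455 z [-0.  0. -1.] F(row) [-0.6 -1.2  0.3] w 0.0867
```

View pics/w1.png

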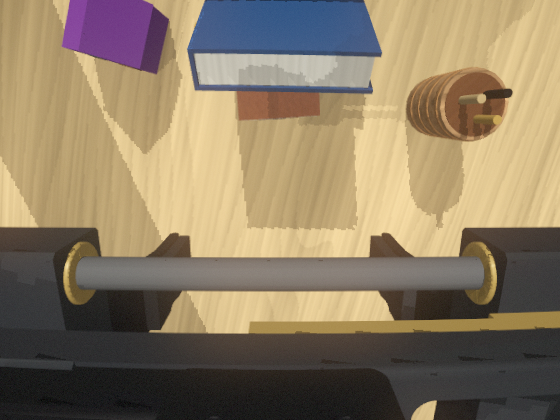

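The wrist view shows the book's lower top edge from (194,91) to (373,92), square with the tool. The house's rear roof edge runs from (239,121) to (320,115), so it is turned a few degrees.

Run:
```python
from h import *
import pickle
c=pickle.load(open('w1.pkl','rb'))
a,b=pickle.load(open('c0.pkl','rb'))
S=lambda x,y:np.array([195+x/3.3-.35,165+y/3.3-.35]);T=lambda x,y:np.array([270+(x-370)/2.3-.3,170+y/2.3-.3])
for s,t,w in[((303,519),(733,25),(373,92)),((53,515),(775,200),(194,91)),]:
    p,e=tri((a,b,c),(S(*s),T(*t),np.array(w)));print('book',row(p),e)
for s,w in[((115,558),(239,121)),((254,550),(320,115))]:
    p,e=tri((a,c),(S(*s),np.array(w)));print('house',row(p),e)
print(proj(c,[list(O+YR*-.154+XR*x)+[.052] for x in(-.035,.035)]))
```

```text
book [  61.3 -136.   140.2] 1.2159000169753824
book [ -58.5 -134.7  130.6] 1.5297270372751655
house [ -40.  -156.5   26.7] 0.10559897454993461
house [  36.4 -151.1   51.4] 0.6097243491734616
[[241.305606   118.53599453]
 [318.41860231 118.54313655]]
```

```bash
python3 -m crank '[0,0,28,0,0,0,0,0,0,56,0,0,0,0,0,0,84,0,0,0,0,0,0,110,0,0,0,0,0,0,110,0,0,0,0]' >/dev/null
python3 -m crank '[15,1,0,0,0,0,0,30,1,0,0,0,0,0,45,1,0,0,0,0,0,57,1,0,0,0,0,0,57,1,0,0,0,0,0]' >/dev/null
python3 -c 'from h import *;st()'
python3 -m crank '[4,0,0,0,0,0,0,8,0,0,0,0,0,0,12,0,0,0,0,0,0,16,0,0,0,0,0,0,20,0,0,0,0,0,0]' >/dev/null
python3 -c 'from h import *;st()'
python3 -m crank '[3,0,0,0,0,0,0,6,0,0,0,0,0,0,9,0,0,0,0,0,0,12,0,0,0,0,0,0,15,0,0,0,0,0,0]' >/dev/null
python3 - <<'E'
from h import *
st();c=cam('side');w=cam('wrist')
o=np.hstack([cv2.resize(c['pixels'][150:360,180:400],None,fx=2,fy=2),cv2.resize(w['pixels'],(480,360))[:,120-120:360] if 0 else cv2.resize(w['pixels'],(360,420))])
cv2.imwrite('pics/p2.png',o[:,:,::-1])
E
```

```text
t 3.58 row xyz [  -0.2 -157.2  138.9] yaw(toolx)-row 0.18999999999999773 z [-0.     0.001 -1.   ] F(row) [0.1 0.3 0.1] w 0.0869
t 4.0 row xyz [   1.2 -142.3  138.3] yaw(toolx)-row -0.04000000000000625 z [ 0.004 -0.002 -1.   ] F(row) [-0.  -3.3  1.7] w 0.0868
t 4.42 row xyz [  -0.4 -125.3  137.3] yaw(toolx)-row 0.010000000000005116 z [-0.001  0.001 -1.   ] F(row) [ 0.4 -1.5  1.1] w 0.0871
```

View pics/p2.png

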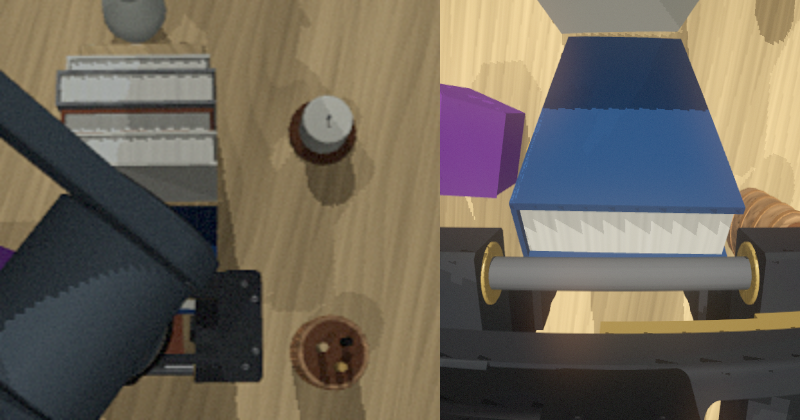

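The book's top is rising squarely on the two fingertips and the foot is still near the row, so I'll carry on.

```bash
for i in 1; do :; done
python3 -m crank '[4,0,0,0,0,0,0,8,0,-1,0,0,0,0,12,0,-1,0,0,0,0,16,0,-2,0,0,0,0,20,0,-2,0,0,0,0]' >/dev/null
python3 -c 'from h import *;st()'
python3 -m crank '[4,0,0,0,0,0,0,8,0,0,0,0,0,0,12,0,0,0,0,0,0,16,0,0,0,0,0,0,20,0,0,0,0,0,0]' >/dev/null
python3 -c 'from h import *;st()'
python3 -m crank '[3,0,0,0,0,0,0,6,0,0,0,0,0,0,9,0,0,0,0,0,0,12,0,0,0,0,0,0,14,0,0,0,0,0,0]' >/dev/null
python3 - <<'E'
from h import *
st();w=cam('wrist')
cv2.imwrite('pics/p3.png',w['pixels'][:,:,::-1])
E
```

```text
t 4.93 row xyz [  -0.2 -105.2  139.6] yaw(toolx)-row 0.01999999999999602 z [-0.  0. -1.] F(row) [ 0.7 -1.4  0.3] w 0.0866
t 5.35 row xyz [-1.000e-01 -8.530e+01  1.395e+02] yaw(toolx)-row 0.01999999999999602 z [-0.  0. -1.] F(row) [0.3 1.1 0.4] w 0.0872
t 5.77 row xyz [-1.000e-01 -7.140e+01  1.395e+02] yaw(toolx)-row 0.01999999999999602 z [-0.  0. -1.] F(row) [-0.4  0.4 -0.5] w 0.0872
```

View pics/p3.png

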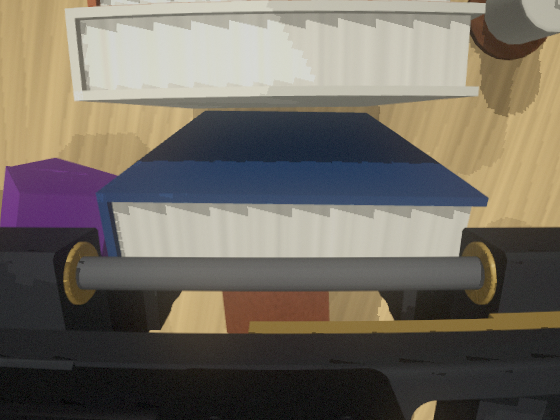

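The book is now only slightly tilted, square with the row (white top at y≈55, the book's top edge at y≈200). I'll go on gently until there is contact with the row.

```bash
python3 -m crank '[2,0,0,0,0,0,0,4,0,0,0,0,0,0,6,0,0,0,0,0,0,8,0,0,0,0,0,0,10,0,0,0,0,0,0]' >/dev/null
python3 -c 'from h import *;st()'
python3 -m crank '[2,0,0,0,0,0,0,4,0,0,0,0,0,0,6,0,0,0,0,0,0,8,0,0,0,0,0,0,10,0,0,0,0,0,0]' >/dev/null
python3 -c 'from h import *;st()'
python3 -m crank '[1,0,0,0,0,0,0,2,0,0,0,0,0,0,3,0,0,0,0,0,0,4,0,0,0,0,0,0,5,0,0,0,0,0,0]' >/dev/null
python3 - <<'E'
from h import *
st();w=cam('wrist')
cv2.imwrite('pics/p4.png',w['pixels'][:,:,::-1])
E
```

```text
t 6.23 row xyz [ -0.  -61.7 139.5] yaw(toolx)-row 0.010000000000005116 z [-0.  0. -1.] F(row) [ 0.9 -0.5  0.6] w 0.087
t 6.65 row xyz [ -0.  -51.7 139.6] yaw(toolx)-row 0.010000000000005116 z [-0.  0. -1.] F(row) [0.8 0.2 0. ] w 0.087
t 7.07 row xyz [  0.  -46.8 139.6] yaw(toolx)-row 0.010000000000005116 z [ 0. -0. -1.] F(row) [-0.3 -0.  -0.7] w 0.0871
```

View pics/p4.png

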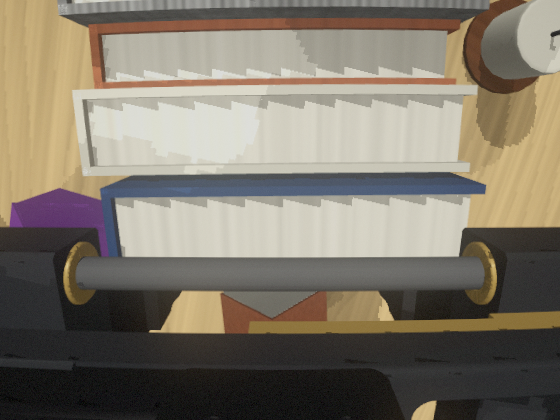

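The book is almost upright with its top close to the row. I'll continue until force builds.

```bash
python3 -m crank '[1,0,0,0,0,0,0,2,0,0,0,0,0,0,3,0,0,0,0,0,0,4,0,0,0,0,0,0,5,0,0,0,0,0,0]' >/dev/null
python3 -c 'from h import *;st()'
python3 -m crank '[1,0,0,0,0,0,0,1,0,0,0,0,0,0,2,0,0,0,0,0,0,2,0,0,0,0,0,0,2,0,0,0,0,0,0]' >/dev/null
python3 -c 'from h import *;st()'
python3 -m crank '[1,0,0,0,0,0,0,1,0,0,0,0,0,0,2,0,0,0,0,0,0,2,0,0,0,0,0,0,2,0,0,0,0,0,0]' >/dev/null
python3 -c 'from h import *;st()'
```

```text
t 7.53 row xyz [ 1.000e-01 -4.200e+01  1.396e+02] yaw(toolx)-row 0.030000000000001137 z [ 0. -0. -1.] F(row) [ 0.3 -1.5  0.4] w 0.087
t 7.95 row xyz [ 1.000e-01 -4.140e+01  1.397e+02] yaw(toolx)-row 0.14000000000000057 z [ 0.001 -0.003 -1.   ] F(row) [-1.6 -5.8 -0.1] w 0.0871
t 8.37 row xyz [ 1.000e-01 -4.110e+01  1.397e+02] yaw(toolx)-row 0.269999999999996 z [ 0.002 -0.006 -1.   ] F(row) [ -3.  -10.6  -1.7] w 0.0868
```

```bash
python3 -m crank '[1,0,0,0,0,0,0,2,0,0,0,0,0,0,3,0,0,0,0,0,0,4,0,0,0,0,0,0,4,0,0,0,0,0,0]' >/dev/null
python3 -c 'from h import *;st()'
python3 -m crank '[-4,0,0,0,0,0,0,-10,0,0,0,0,0,0,-16,0,0,0,0,0,0,-28,0,0,0,0,0,0,-38,0,0,0,0,0,0]' >/dev/null
python3 -m crank '[-15,0,0,0,0,0,0,-30,0,0,0,0,0,0,-45,0,0,0,0,0,0,-65,0,0,0,0,0,0,-85,0,0,0,0,0,0]' >/dev/null
python3 - <<'E'
from h import *
import pickle
st();w=cam('wrist');c=cam('side')
pickle.dump((w,c),open('c5.pkl','wb'))
i=cv2.resize(c['pixels'][200:340,195:305],None,fx=3,fy=3)
cv2.imwrite('pics/p5.png',np.hstack([w['pixels'],i[:,:240]])[:,:,::-1])
E
```

```text
t 8.78 row xyz [  0.3 -40.8 139.7] yaw(toolx)-row 0.5 z [ 0.003 -0.013 -1.   ] F(row) [ -6.3 -23.6  -3.3] w 0.0873
t 9.62 row xyz [-1.000e-01 -1.587e+02  1.395e+02] yaw(toolx)-row 0.0 z [ 0.  0. -1.] F(row) [0.8 0.3 0.7] w 0.0869
```

View pics/p5.png

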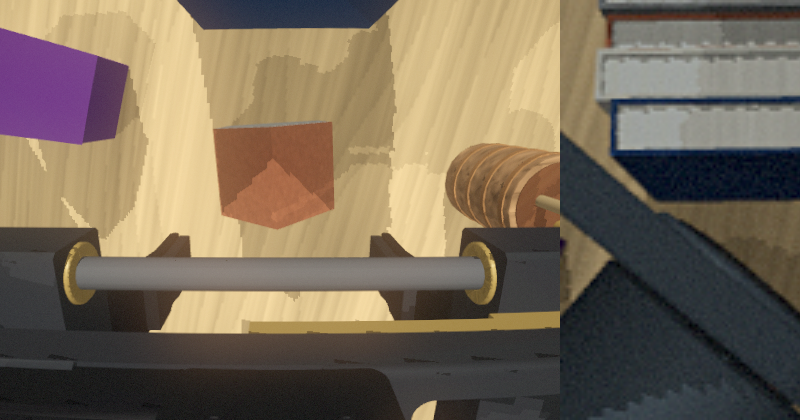

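The book now stands flush at the top beside the white book. Its foot edge runs from (192,28) to (369,26). The house's eaves are at (215,129), (332,122), (333,209) and (222,216), with its rear ridge at (278,229).

Run:
```python
from h import *
import pickle
w,c=pickle.load(open('c5.pkl','rb'))
f=lambda u,z:row(list(onz(w,np.array(u),z))+[z])
print('foot',f((192,28),0),f((369,26),0))
h=[f(u,.052) for u in((215,129),(332,122),(333,209),(222,216))];print(*h,f((278,229),.087))
f2=lambda u,z:row(list(onz(c,np.array([195+(u[0]-560)/3,200+u[1]/3]),z))+[z])
print('top house-edge L',f2((611,150),.17),'R',f2((800,153),.17),'row-edge L',f2((611,100),.17),'foot L',f2((660,199),0),f2((800,200),0))
def res(p):
    th=p[2];Q=np.array([[-35,28,52],[35,28,52],[35,-28,52],[-35,-28,52],[0,-28,87]])/1e3
    X=Q.copy();X[:,0]=Q[:,0]*np.cos(th)-Q[:,1]*np.sin(th)+p[0];X[:,1]=Q[:,0]*np.sin(th)+Q[:,1]*np.cos(th)+p[1]
    W=np.c_[O+X[:,:1]*XR+X[:,1:2]*YR,X[:,2]]
    return (proj(w,W)-[(215,129),(332,122),(333,209),(222,216),(278,229)]).ravel()
r=least_squares(res,[0,-.126,.05]);print(r.x[:2]*1e3,np.degrees(r.x[2]),r.fun.round(1))
```

```text
foot [-62.8 -29.9   0. ] [ 65.  -28.2   0. ]
[ -39.3 -100.2   52. ] [ 32.8 -95.8  52. ] [  35.4 -151.1   52. ] [ -36.9 -156.    52. ] [-1.000e-01 -1.534e+02  8.700e+01]
top house-edge L [-52.4 -30.7 170. ] R [ 44.9 -32.3 170. ] row-edge L [-53.7  -4.4 170. ] foot L [-50.7 -31.5   0. ] [ 39.7 -32.2   0. ]
[  -1.88957108 -125.69669429] 3.277761311237819 [ 1.3 -0.8 -2.2 -0.2 -1.2  0.8  2.5 -0.5 -0.3  0.4]
```

```bash
python3 -m crank '[-20,0,0,0,0,0,167,-36,0,0,0,0,0,167,-36,0,15,0,0,0,167,-36,0,40,0,0,0,167,-36,0,60,0,0,0,167]' 10 >/dev/null
python3 -m crank '[0,0,15,0,0,0,167,0,0,22,0,0,0,167,0,0,22,0,0,0,167,0,0,22,0,0,0,167,0,0,22,0,0,0,167]' >/dev/null
python3 -c 'from h import *;st()'
python3 -m crank '[5,0,0,0,0,0,167,10,0,0,0,0,0,167,15,0,0,0,0,0,167,20,0,0,0,0,0,167,25,0,0,0,0,0,167]' >/dev/null
python3 -c 'from h import *;st()'
python3 -m crank '[3,0,0,0,0,0,167,6,0,0,0,0,0,167,9,0,0,0,0,0,167,12,0,0,0,0,0,167,15,0,0,0,0,0,167]' >/dev/null
python3 -c 'from h import *;st()'
python3 -m crank '[3,0,0,0,0,0,167,6,0,0,0,0,0,167,9,0,0,0,0,0,167,12,0,0,0,0,0,167,15,0,0,0,0,0,167]' >/dev/null
python3 - <<'E'
from h import *
import pickle
st();w=cam('wrist')
pickle.dump(w,open('c6.pkl','wb'))
cv2.imwrite('pics/p6.png',w['pixels'][:,:,::-1])
E
```

```text
t 10.55 row xyz [   0.6 -193.5   58.5] yaw(toolx)-row 0.010000000000005116 z [ 0.002 -0.001 -1.   ] F(row) [ 0.7 -0.2  0. ] w 0.0327
t 10.97 row xyz [ 1.000e-01 -1.671e+02  5.790e+01] yaw(toolx)-row 0.04000000000000625 z [ 0. -0. -1.] F(row) [-0.7 -0.9 -0. ] w 0.0299
t 11.38 row xyz [   0.9 -154.5   58.1] yaw(toolx)-row 0.04999999999999716 z [ 0.003 -0.003 -1.   ] F(row) [-0.8 -5.3  0.6] w 0.0299
t 11.8 row xyz [   1.2 -139.2   58.1] yaw(toolx)-row 0.010000000000005116 z [ 0.003 -0.002 -1.   ] F(row) [-0.1 -5.3  2.8] w 0.0301
```

View pics/p6.png

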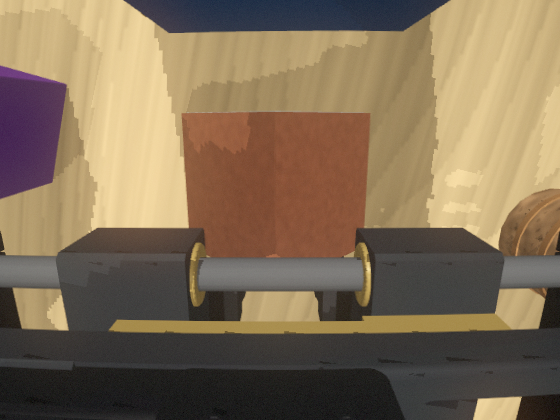

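The house is now square: its front eave edge is level from (183,113) to (369,113). The book's foot runs from (168,32) to (404,30). Next I'll check the lateral alignment.

Run:
```python
from h import *
import pickle
w=pickle.load(open('c6.pkl','rb'))
f=lambda u,z:row(list(onz(w,np.array(u),z))+[z])
print(f((183,113),.052),f((369,113),.052),f((188,231),.052),f((364,231),.052),'foot',f((168,32),0),f((404,30),0))
a,b=pickle.load(open('c0.pkl','rb'));w5,c5=pickle.load(open('c5.pkl','rb'))
T=lambda x,y:np.array([270+(x-370)/2.3-.3,170+y/2.3-.3])
```

```text
[-35.7 -71.3  52. ] [ 36.8 -71.2  52. ] [ -36.5 -119.6   52. ] [  37.6 -119.5   52. ] foot [-55.  -30.6   0. ] [ 65.6 -29.1   0. ]
```

The house is centred on the row to within 1 mm, with its front at y≈-71. The remaining gap is about 41 mm.

```bash
python3 -m crank '[3,0,0,0,0,0,167,6,0,0,0,0,0,167,9,0,0,0,0,0,167,12,0,0,0,0,0,167,15,0,0,0,0,0,167]' >/dev/null
python3 -m crank '[3,0,0,0,0,0,167,6,0,0,0,0,0,167,9,0,0,0,0,0,167,12,0,0,0,0,0,167,15,0,0,0,0,0,167]' >/dev/null
python3 -c 'from h import *;st()'
python3 -m crank '[1,0,0,0,0,0,167,3,0,0,0,0,0,167,5,0,0,0,0,0,167,6,0,0,0,0,0,167,7,0,0,0,0,0,167]' >/dev/null
python3 -c 'from h import *;st()'
python3 -m crank '[1,0,0,0,0,0,167,1,0,0,0,0,0,167,2,0,0,0,0,0,167,2,0,0,0,0,0,167,3,0,0,0,0,0,167]' >/dev/null
python3 -c 'from h import *;st()'
```

```text
t 12.68 row xyz [   1.2 -109.1   58. ] yaw(toolx)-row 0.010000000000005116 z [ 0.003 -0.002 -1.   ] F(row) [ 0.9 -5.8  1.7] w 0.0302
t 13.1 row xyz [   1. -102.   58.] yaw(toolx)-row 0.01999999999999602 z [ 0.003 -0.002 -1.   ] F(row) [-0.  -5.5  2.9] w 0.0302
t 13.52 row xyz [  1.1 -99.3  58. ] yaw(toolx)-row 0.010000000000005116 z [ 0.003 -0.002 -1.   ] F(row) [ 0.  -5.9  2.3] w 0.0301
```

```bash
for k in 1; do :; done
python3 -m crank '[0.5,0,0,0,0,0,167,1,0,0,0,0,0,167,1.5,0,0,0,0,0,167,2,0,0,0,0,0,167,2,0,0,0,0,0,167]' >/dev/null
python3 -c 'from h import *;st()'
python3 -m crank '[0.5,0,0,0,0,0,167,1,0,0,0,0,0,167,1.5,0,0,0,0,0,167,2,0,0,0,0,0,167,2,0,0,0,0,0,167]' >/dev/null
python3 -c 'from h import *;st()'
python3 -m crank '[0.5,0,0,0,0,0,167,1,0,0,0,0,0,167,1.5,0,0,0,0,0,167,2,0,0,0,0,0,167,2,0,0,0,0,0,167]' >/dev/null
python3 -c 'from h import *;st()'
```

```text
t 13.93 row xyz [  1.1 -97.7  58.1] yaw(toolx)-row 0.06999999999999318 z [ 0.003 -0.003 -1.   ] F(row) [-0.5 -7.6  2.1] w 0.0302
t 14.35 row xyz [  1.4 -96.9  58.2] yaw(toolx)-row 0.12000000000000455 z [ 0.004 -0.004 -1.   ] F(row) [ -1.2 -10.9   1.6] w 0.0301
t 14.77 row xyz [  1.8 -96.6  58.2] yaw(toolx)-row 0.23000000000000398 z [ 0.006 -0.007 -1.   ] F(row) [ -2.6 -16.    0. ] w 0.0299
```

The force is building at the expected position, so the house is snug. I'll back off and check.

```bash
python3 -m crank '[-4,0,0,0,0,0,167,-10,0,0,0,0,0,167,-25,0,0,0,0,0,167,-45,0,0,0,0,0,167,-65,0,0,0,0,0,167]' >/dev/null
python3 -m crank '[-10,0,-30,0,0,0,167,-20,0,-60,0,0,0,167,-20,0,-90,0,0,0,167,-20,0,-120,0,0,0,167,-20,0,-150,0,0,0,167]' >/dev/null
python3 - <<'E'
from h import *
import pickle
st();w=cam('wrist');t=cam('top')
pickle.dump((w,t),open('c7.pkl','wb'))
i=cv2.resize(t['pixels'][170:310,240:455],None,fx=2,fy=2)
o=np.zeros((420,800,3),np.uint8);o[:, :370]=w['pixels'][:,60:430];o[:280,370:]=i
cv2.imwrite('pics/p7.png',o[:,:,::-1])
E
```

```text
t 15.6 row xyz [  -0.8 -176.8  208.4] yaw(toolx)-row -0.04000000000000625 z [-0.002  0.002 -1.   ] F(row) [ 0.3  0.  -0.9] w 0.03
```

View pics/p7.png

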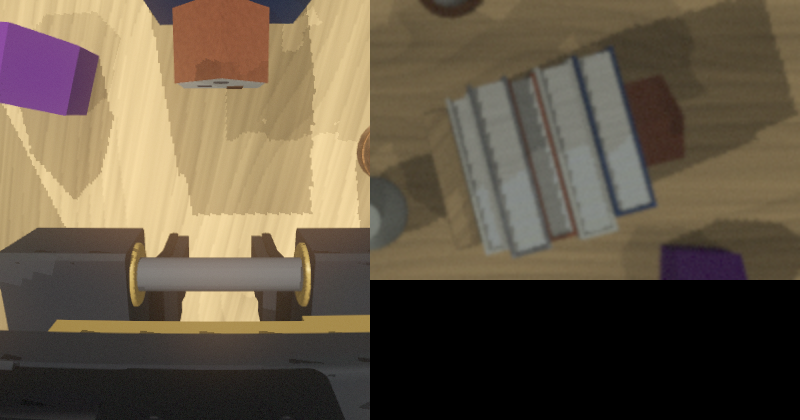

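The wrist view shows the house square against the book, with its rear eave from (234,82) to (328,82). The top view shows the book upright and flush with the row. I'll do one numeric check, then hand in.

Run:
```python
from h import *
import pickle
w,t=pickle.load(open('c7.pkl','rb'))
f=lambda c,u,z:row(list(onz(c,np.array(u),z))+[z])
print('house rear',f(w,(234,82),.052),f(w,(328,82),.052))
T=lambda x,y:(240+(x-370)/2-.25,170+y/2-.25)
print('book top',f(t,T(613,47),.17),f(t,T(655,207),.17),'white',f(t,T(578,66),.16),f(t,T(618,231),.16),'rowref',f(t,T(536,68),.163))
```

```text
house rear [-36.2 -84.1  52. ] [ 37.7 -83.9  52. ]
book top [ 63.5 -28.2 170. ] [-55.3 -27.7 170. ] white [ 56.7  -1.5 160. ] [-67.    0.9 160. ] rowref [ 62.6  29.3 163. ]
```

```bash
python3 -c 'from rig import robot;print(robot.hand_in())'
```

```text
the job is handed in; nothing more can be done
None
```

The blue book stands upright against the row, and the house is snug behind it, square and within about 1 mm of the row's centre line. I handed the job in at about 16 s with the arm clear; the book still sits about 4 mm towards the page-edge side, roughly as it started, and I left that uncorrected.

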